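# Re-rack the polishing blocks in reverse order

## Robot

A 6-joint arm with a two-finger parallel gripper is mounted at the origin on a cart in front of the work surface, level with it; the furniture and walls round the work are solid. World frame = base frame: x ahead of the robot, y to its left, z up, the work surface at z = 0. Lengths are in m, angles in rad, forces in N, time in s.
With the tool pointing down it reaches from about 0.425 to 0.95 m from the base axis. Payload 3.5 kg.
Tool frame: the origin (TCP) lies midway between the tips of the shut fingers; the grasp point (between the pads) lies 19 mm behind it; z points along the fingers, y is the direction in which the jaws open and shut (so a half turn about z gives the same grasp; the last joint's range is limited). The gripper opens to 85 mm and grips with 20 to 120 N. Pads are 22 mm wide; open, the fingers measure 114 mm over their backs; the gripper's body (76 mm by 85 mm) begins 54 mm behind the grasp point. The pads swing forward as they close: fully open they stand 13 mm farther back than shut.
Start: joints at [0.967, 0.286, 1.577, -0, 1.279, -0.15], TCP at [0.296, 0.607, 0.207] pointing down, gripper open.
Joint ranges: [-2.77, 2.77], [-0.9, 2.22], [0.21, 2.48], [-1.53, 4.67], [0.24, 2.81], [-2.84, 2.84]. Speed limits (rad/s): [2.79, 2.79, 3.14, 3.14, 3.14, 3.14].

## Interface

Orientations are given as a unit quaternion [x, y, z, w].
In Python, from plant import * gives the robot as it stands.
- The arm moves only by the shell command python3 -m jog 'ROWS' [FORCE]. ROWS is a JSON object of lists of equal length, an entry for each row: "travel": the shift along the world's x, y, z in mm, a list of three; "dr": the turn, a rotation vector about the world's x, y, z in degrees, a list of three; "jaw": the closure in counts, from 0 (fully open) to 255 (shut). In form: {"travel": [[x, y, z], ...], "dr": [[wx, wy, wz], ...], "jaw": [jaw, ...]}. A call has 1 to 5 rows; each row shifts and turns the commanded pose from where the row before left it; what a row does not reach is not made up. A row lasts 1/12 s, in which the tool goes at most 41.7 mm and 7.16 degrees, less where a joint would pass 70% of its speed; a pose out of reach is approached as far as the arm can. A call is refused whole if a number of a shift passes 41.7 or a number of a turn 7.16, either way. A call with a gripper value outside its range is refused whole. The fingers move at their own pace and stop on an object; FORCE is the grip in N (left out, the last holds). Time passes only in rows, so rows that do not move let the fingers close. It gives the time, the measured TCP pose, the force and the opening at its end, in the units of the state.
- get_state(): the state, without advancing time (a new reading comes with each control period).
- read_camera(name): name is "scene" or "top" or "wrist"; returns the picture (480x640x3 uint8, red, green, blue); there is no depth.
- camera_info(name): a dict with "K" (3x3 intrinsics, pixels), "R" (3x3) and "t" (3): a world point X has camera coordinates R X + t; the wrist camera has in their place "mount" (4x4, takes a point from camera to tool coordinates, whose origin is the TCP and whose axes are the flange's). Camera axes: x right, y down, z forward; pixel columns grow to the right and rows downward; lengths in m; the calibration is good to about 2 mm. The wrist camera is an equidistant fisheye: a pixel r from the principal point sees the ray r / f radians off the axis. A picture is of the moment at which its call begins: read the wrist's pose just before it. camera_info takes no time and is no camera call.
- sign_off(): hands the job in, once; it reports no verdict.
The state is a dict: "time": time; "qpos": joint angles; "dq": joint speeds; "joint_efforts": joint torques, N m; "eef_pos": TCP position; "tcp_rot": TCP orientation; "contact_force": force on the tool from outside, world axes, zero at the start; "wrist_torque": the same for the moment, N m; "opening": opening from 0.0 (shut) to 1.0 (fully open).
Only numpy, scipy, OpenCV 4.12 (cv2) and the standard library are available. Lean on these libraries where they do the work, as an engineer would, in place of code of your own. Each camera call takes 0.05 s, during which the arm holds its last target. There are 200 camera calls.

## Task

The next piece is finished at the metal rack, which is worked from the other end. Move the four abrasive and polishing blocks from the green rack to the metal rack in the reverse order: seen from the robot, the block at the left end of the green rack goes into the right-end stall of the metal rack, and so on to the one at the right end, which goes into the left-end stall. Lay each flat in the middle of its own stall.

Things in the scene. Friction and masses are not known exactly. Their poses are not given: they have to be found in the camera images.
- green_rack: full at the start: green painted rack with light wooden rails and coloured tags on its front edge. Fixed. Board 84 x 240 x 12 mm, origin at the centre of its underside; own x away from the robot, y to its left (yaw within 0.2 rad). Stall centres at own x = 0, y = +87, +29, -29, -87 mm, floor 12 mm above the origin; stalls 54 mm clear between rails 4 mm thick and 10 mm high, front and back open.
- metal_rack: empty at the start: bare aluminium rack with dark steel rails, no tags. Fixed. Board 84 x 240 x 12 mm, origin at the centre of its underside; own x away from the robot, y to its left (yaw within 0.2 rad). Stall centres at own x = 0, y = +87, +29, -29, -87 mm, floor 12 mm above the origin; stalls 54 mm clear between rails 4 mm thick and 10 mm high, front and back open.
- grey_block: blue-grey abrasive block, 25 x 35 x 16 mm (own x, y, z), loose, 25 to 45 g; origin at the centre of its underside. At the start it lies flat in a stall of the green rack, within a few mm of the stall's middle and its own axes within about 0.15 rad of the rack's; can be pinched across its own x from above.
- tan_block: tan (light brown) abrasive block, 23 x 27 x 17 mm (own x, y, z), loose, 25 to 45 g; origin at the centre of its underside. At the start it lies flat in a stall of the green rack, within a few mm of the stall's middle and its own axes within about 0.15 rad of the rack's; can be pinched across its own x from above.
- black_block: black rubber abrasive block, 14 x 30 x 13 mm (own x, y, z), loose, 25 to 45 g; origin at the centre of its underside. At the start it lies flat in a stall of the green rack, within a few mm of the stall's middle and its own axes within about 0.15 rad of the rack's; can be pinched across its own x from above.
- red_block: dark red bar of polishing compound with two score lines on top, 24 x 36 x 18 mm (own x, y, z), loose, 25 to 45 g; origin at the centre of its underside. At the start it lies flat in a stall of the green rack, within a few mm of the stall's middle and its own axes within about 0.15 rad of the rack's; can be pinched across its own x from above.
- grey_tag: blue-grey flat tag, 10 x 44 x 1.5 mm, fixed on the front edge of the green rack before the stall in which the grey block lies at the start, and staying there; origin at the centre of its underside, 35 mm nearer the robot (rack's own -x) than the middle of that stall.
- tan_tag: tan flat tag, 10 x 44 x 1.5 mm, fixed on the front edge of the green rack before the stall in which the tan block lies at the start, and staying there; origin at the centre of its underside, 35 mm nearer the robot (rack's own -x) than the middle of that stall.
- black_tag: black flat tag, 10 x 44 x 1.5 mm, fixed on the front edge of the green rack before the stall in which the black block lies at the start, and staying there; origin at the centre of its underside, 35 mm nearer the robot (rack's own -x) than the middle of that stall.
- red_tag: dark red flat tag, 10 x 44 x 1.5 mm, fixed on the front edge of the green rack before the stall in which the red block lies at the start, and staying there; origin at the centre of its underside, 35 mm nearer the robot (rack's own -x) than the middle of that stall.

How it is judged:
By the outcome, as a careful person would: the job done as asked, in the order asked, and still so for the second after the job is handed in, with the robot touching nothing.
It also fails if it takes over 96 s, if anything falls off the work surface, if the arm or the gripper's body presses on something with over 40 N, if the wrist force passes 120 N, or if a joint passes its speed limit or range.

## Working session

There is one attempt and no reset: what is moved stays moved. The work goes in short steps, Python scripts to look and compute and a shell command to move; the robot and the scene stay as the last step left them, time stands still between calls to the robot, and variables do not carry over. Pictures are saved under pics/ and viewed, about 12 in all and at most 16, crops included, and the job is handed in when it is done.

```bash
ls; mkdir -p pics
python3 - <<'E'
from plant import *
import cv2
s=get_state();print(s)
for n in ("scene","top"):
    im=read_camera(n);cv2.imwrite(f"pics/{n}0.png",im[:,:,::-1])
    print(n,camera_info(n))
print(camera_info("wrist"))
E
```

```text
pics
{'time': 0.0, 'qpos': array([ 9.66981556e-01,  2.87191439e-01,  1.57820441e+00, -1.49043072e-05,
        1.27859114e+00, -1.50022904e-01]), 'dq': array([-0.00087279,  0.00043188,  0.00057952, -0.00187502, -0.00010981,
        0.00013041]), 'joint_efforts': array([-1.79513136e-04, -4.05970967e+01, -2.92632186e+01, -1.29685068e-04,
        5.83795234e-03, -1.54205941e-05]), 'eef_pos': array([0.29547917, 0.60608548, 0.20581522]), 'tcp_rot': array([ 2.24951844e-01,  9.74369147e-01, -1.11575845e-03, -4.33994475e-04]), 'contact_force': array([-0.29772237,  0.81898218, -0.19304637]), 'wrist_torque': array([-0.01913897,  0.03917441,  0.00826203]), 'opening': 1.0010902918832734}
scene {'K': array([[506.61779644,   0.        , 318.37844953],
       [  0.        , 506.61779644, 240.88334828],
       [  0.        ,   0.        ,   1.        ]]), 'R': array([[ 0.89644775, -0.44260191, -0.02202235],
       [-0.26790941, -0.50169958, -0.82250962],
       [ 0.35299572,  0.7432369 , -0.56832467]]), 't': array([-0.51428084,  0.19376944,  0.66446968])}
top {'K': array([[603.66507124,   0.        , 319.48435563],
       [  0.        , 603.66507124, 240.92386105],
       [  0.        ,   0.        ,   1.        ]]), 'R': array([[-0.01099279, -0.99989416,  0.00953069],
       [-0.98451963,  0.00915538, -0.17503506],
       [ 0.17492928, -0.01130728, -0.98451607]]), 't': array([-0.00857931,  0.59488755,  0.78828449])}
{'K': array([[371.64829954,   0.        , 314.64914477],
       [  0.        , 371.64829954, 237.72182817],
       [  0.        ,   0.        ,   1.        ]]), 'mount': array([[-8.15806922e-04, -9.53227910e-01, -3.02251361e-01,
         7.80028600e-02],
       [ 9.99999357e-01, -1.01586036e-03,  5.04679461e-04,
         1.55955162e-04],
       [-7.88119725e-04, -3.02250755e-01,  9.53228126e-01,
        -1.66051412e-01],
       [ 0.00000000e+00,  0.00000000e+00,  0.00000000e+00,
         1.00000000e+00]])}
```

View pics/top0.png

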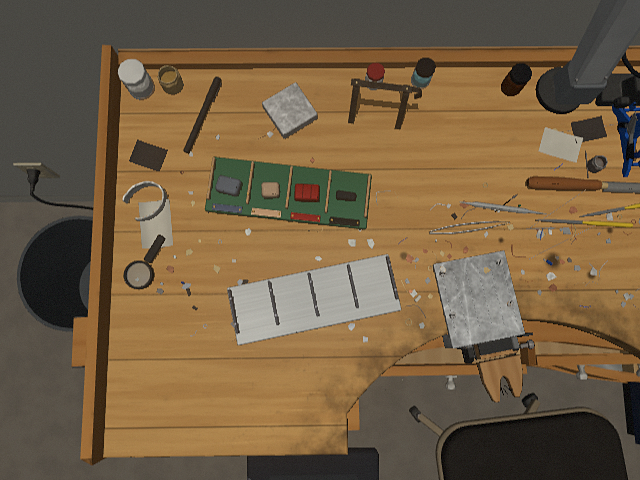

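View pics/scene0.png

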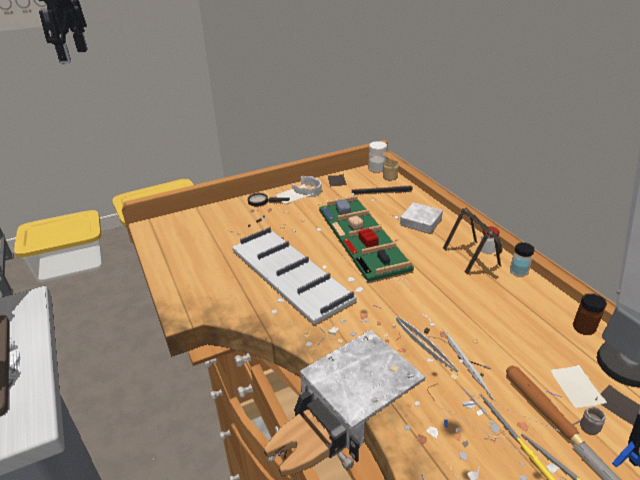

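The top view shows the green rack at (207–370, 157–228), with grey, tan, red and black from left to right. The empty metal rack is at (229–400, 257–344). Next, enlarged crops.

Run:
```python
import cv2
im=cv2.imread("pics/top0.png")
def crop(n,x0,y0,w,h,k):
    c=cv2.resize(im[y0:y0+h,x0:x0+w],None,fx=k,fy=k,interpolation=cv2.INTER_CUBIC)
    for i in range(0,w,20):
        cv2.putText(c,str(x0+i),(i*k,8),0,.35,(255,255,255),1);cv2.line(c,(i*k,10),(i*k,16),(255,255,255),1)
    for i in range(0,h,10):
        cv2.putText(c,str(y0+i),(0,i*k+4),0,.35,(255,255,255),1)
    cv2.imwrite(n,c)
crop("pics/g.png",200,150,180,85,4)
crop("pics/m.png",220,250,190,100,4)
```

```text
(no output)
```

View pics/g.png

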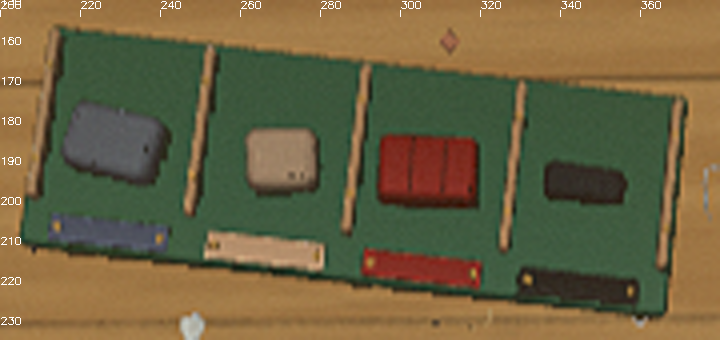

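View pics/m.png

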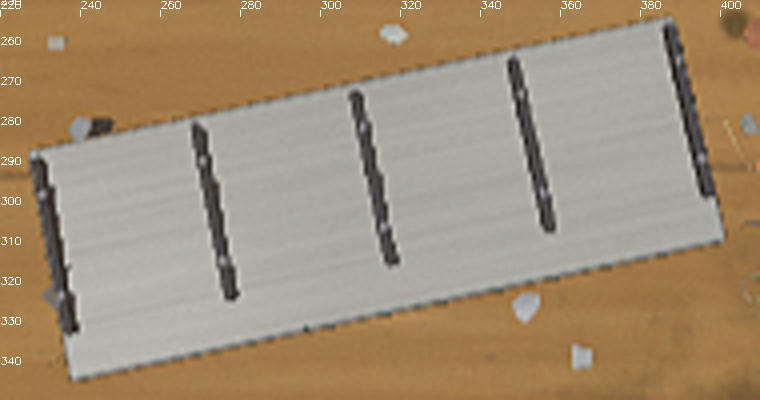

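The crops show the corners of both boards' top faces clearly, and all four blocks lie inside their stalls. I'll fit the rack poses from those corners and the block poses from their silhouettes.

```bash
cat > h.py <<'E'
from plant import *
import numpy as np, cv2
from scipy.optimize import least_squares, minimize
from scipy.spatial.transform import Rotation as Ro
def proj(n,P):
    c=camera_info(n); p=(np.atleast_2d(P)@c["R"].T+c["t"])@c["K"].T
    return p[:,:2]/p[:,2:]
def pts(pose,L):
    x,y,a=pose; L=np.asarray(L,float)
    c,s=np.cos(a),np.sin(a)
    return np.c_[x+c*L[:,0]-s*L[:,1], y+s*L[:,0]+c*L[:,1], L[:,2]]
RK=[[.042,.12,.012],[.042,-.12,.012],[-.042,-.12,.012],[-.042,.12,.012]]
DIM=dict(grey=(25,35,16),tan=(23,27,17),black=(14,30,13),red=(24,36,18))
def box(n):
    d=np.array(DIM[n])/1000
    return [[sx*d[0]/2,sy*d[1]/2,.012+z*d[2]] for sx in(-1,1) for sy in(-1,1) for z in(0,1)]
def sil(img,n,pose,cam="top",k=4,guess_r=22):
    """fit block silhouette: foreground = unlike green board"""
    g=proj(cam,pts(pose,[[0,0,.02]]))[0]; r=guess_r
    x0,y0=(g-r).astype(int)
    c=cv2.resize(img[y0:y0+2*r,x0:x0+2*r],None,fx=k,fy=k,interpolation=cv2.INTER_CUBIC)
    return c,(x0,y0)
E
cat > m.py <<'E'
from h import *
obs=dict(green=[[213.75,156.75],[371.25,174.25],[366,227],[205.5,210]],
 metal=[[228.25,288],[387.5,254.25],[400.5,309.75],[238.25,344.5]])
pose={}
for k,o in obs.items():
    f=least_squares(lambda p:(proj("top",pts(p,RK))-o).ravel(),[.55,.05,0])
    pose[k]=f.x; print(k,f.x.round(4),"res px",f.fun.round(1))
np.save("racks.npy",[pose["green"],pose["metal"]])
im=cv2.imread("pics/top0.png"); k=4
big=cv2.resize(im,None,fx=k,fy=k,interpolation=cv2.INTER_CUBIC).astype(int)
B,G,R=big[...,0],big[...,1],big[...,2]
for n,y in zip(("grey","tan","red","black"),(.087,.029,-.029,-.087)):
    c=pts(pose["green"],[[0,y,0]])[0]; g=proj("top",[c[0],c[1],.02])[0]*k
    fg=((G<R+12)).astype(np.uint8)
    m=np.zeros_like(fg); u,v=g.astype(int); m[v-44:v+48,u-60:u+60]=fg[v-44:v+48,u-60:u+60]
    _,lab,st,_=cv2.connectedComponentsWithStats(m); i=1+np.argmin([np.hypot(*(ct-g)) for ct in _[1:]]) if 0 else 1+np.argmax(st[1:,4])
    m=(lab==i).astype(np.uint8)
    def cost(q):
        p=[c[0]+q[0]/1e3,c[1]+q[1]/1e3,pose["green"][2]+q[2]/50]
        h=cv2.convexHull(((proj("top",pts(p,box(n)))+.5)*k-.5).astype(np.float32))
        r=np.zeros_like(m); cv2.fillConvexPoly(r,np.round(h*16).astype(np.int32),1,shift=4)
        return (r^m).sum()
    best=min((minimize(cost,[a,b,d],method="Nelder-Mead",options=dict(initial_simplex=[[a,b,d],[a+4,b,d],[a,b+4,d],[a,b,d+4]])) for a in(-3,3) for b in(-3,3) for d in(-4,4)),key=lambda f:f.fun)
    q=best.x; print(n,"off mm",q[:2].round(1),"dyaw",round(q[2]/50,3),"xor",best.fun,"of",m.sum(),"world",(c[0]+q[0]/1e3).round(4),(c[1]+q[1]/1e3).round(4),(pose["green"][2]+q[2]/50).round(3))
for j,y in enumerate((.087,.029,-.029,-.087)): print("metal stall",pts(pose["metal"],[[0,y,.012]])[0].round(4))
print("scene check", {n:proj("scene",pts(pose[n],RK)).round(0).tolist() for n in pose})
E
python3 m.py
```

```text
green [ 0.6764  0.0292 -0.1205] res px [-1.1 -0.8  1.  -0.9  0.9  1.2 -0.8  0.4]
metal [ 0.5177 -0.0064  0.1988] res px [-1.8 -0.5  1.2 -0.9  1.6  0.3 -1.   0.9]
grey off mm [-2.3  1.9] dyaw -0.202 xor 1195.0 of 6745 world 0.6846 0.1175 -0.322
tan off mm [-3.2 -1.5] dyaw 0.116 xor 841.0 of 4799 world 0.6767 0.0565 -0.005Traceback (most recent call last):
  File "m.py", line 23, in <module>
    best=min((minimize(cost,[a,b,d],method="Nelder-Mead",options=dict(initial_simplex=[[a,b,d],[a+4,b,d],[a,b+4,d],[a,b,d+4]])) for a in(-3,3) for b in(-3,3) for d in(-4,4)),key=lambda f:f.fun)
  File "m.py", line 23, in <genexpr>
    best=min((minimize(cost,[a,b,d],method="Nelder-Mead",options=dict(initial_simplex=[[a,b,d],[a+4,b,d],[a,b+4,d],[a,b,d+4]])) for a in(-3,3) for b in(-3,3) for d in(-4,4)),key=lambda f:f.fun)
              ~~~~~~~~^^^^^^^^^^^^^^^^^^^^^^^^^^^^^^^^^^^^^^^^^^^^^^^^^^^^^^^^^^^^^^^^^^^^^^^^^^^^^^^^^^^^^^^^^^^^^^^^^^^^^^^^^
    res = _minimize_neldermead(fun, x0, args, callback, bounds=bounds,
                               **options)
    fsim[j] = func(sim[j])
              ~~~~^^^^^^^^
    fx = function(np.copy(x), *(wrapper_args + args))
  File "m.py", line 20, in cost
    h=cv2.convexHull(((proj("top",pts(p,box(n)))+.5)*k-.5).astype(np.float32))
                       ~~~~^^^^^^^^^^^^^^^^^^^^^
  File "h.py", line 6, in proj
    c=camera_info(n); p=(np.atleast_2d(P)@c["R"].T+c["t"])@c["K"].T
ValueError: time passes only in moves, steps and waits
```

Top-view fits are good to about 1–2 mm. The grey block's yaw is unreliable because its shadow got into the silhouette. I'll move over the green rack and refine with the wrist camera.

```bash
python3 -m jog '{"travel":[[21,-34,0],[21,-34,0],[21,-34,0],[21,-34,0],[21,-34,0]],"dr":[[0,0,-4],[0,0,-4],[0,0,-4],[0,0,-4],[0,0,-4]],"jaw":[0,0,0,0,0]}' 60
python3 -m jog '{"travel":[[21,-34,0],[21,-34,0],[21,-34,0],[21,-34,0],[21,-34,0]],"dr":[[0,0,-4],[0,0,-4],[0,0,-4],[0,0,-4],[0,0,-4]],"jaw":[0,0,0,0,0]}'
python3 -m jog '{"travel":[[21,-34,0],[21,-34,0],[21,-34,0],[21,-34,0],[21,-34,0]],"dr":[[0,0,-4],[0,0,-4],[0,0,-4],[0,0,-4],[0,0,-4]],"jaw":[0,0,0,0,0]}'
python3 -m jog '{"travel":[[21,-34,0],[21,-34,0],[0,0,0],[0,0,0]],"dr":[[0,0,-5.5],[0,0,-5.5],[0,0,0],[0,0,0]],"jaw":[0,0,0,0]}'
cat >> h.py <<'E'
CI={n:camera_info(n) for n in("top","scene","wrist")}
def proj(n,P):
    c=CI[n]; p=(np.atleast_2d(P)@c["R"].T+c["t"])@c["K"].T
    return p[:,:2]/p[:,2:]
def wproj(P,pos,q):
    c=CI["wrist"]; M=c["mount"]
    T=(np.atleast_2d(P)-pos)@Ro.from_quat(q).as_matrix()
    C=(T-M[:3,3])@M[:3,:3]
    rho=np.hypot(C[:,0],C[:,1]); th=np.arctan2(rho,C[:,2])
    return np.c_[C[:,0],C[:,1]]/rho[:,None]*th[:,None]*c["K"][0,0]+c["K"][:2,2]
def wray(uv,z,pos,q):
    c=CI["wrist"]; M=c["mount"]; d=np.atleast_2d(uv)-c["K"][:2,2]; r=np.hypot(*d.T); th=r/c["K"][0,0]
    v=np.c_[d/r[:,None]*np.sin(th)[:,None],np.cos(th)]@M[:3,:3].T
    R=Ro.from_quat(q).as_matrix(); v=v@R.T; o=R@M[:3,3]+pos
    return o+v*((z-o[2])/v[:,2])[:,None]
def wshot(name):
    s=get_state(); im=read_camera("wrist")[:,:,::-1]; cv2.imwrite(f"pics/{name}.png",im)
    np.savez(f"pics/{name}.npz",p=s["eef_pos"],q=s["tcp_rot"]); return s
E
python3 - <<'E'
from h import *
s=wshot("w1");print(s["eef_pos"],s["tcp_rot"],s["qpos"])
rk=np.load("racks.npy",allow_pickle=True)
for r in rk: print(wproj(pts(r,RK),s["eef_pos"],s["tcp_rot"]).round(0).tolist())
E
```

```text
time: 0.52
eef_pos: [0.4011, 0.4349, 0.2066]
tcp_rot: [0.392, 0.92, -0.0, -0.0]
contact_force: [0.8, -0.8, 0.4]
opening: 1.003
time: 0.93
eef_pos: [0.5062, 0.2648, 0.2068]
tcp_rot: [0.546, 0.838, -0.0, -0.0]
contact_force: [0.9, -0.2, -0.2]
opening: 1.002
time: 1.35
eef_pos: [0.6112, 0.0948, 0.2067]
tcp_rot: [0.683, 0.73, -0.0, -0.0]
contact_force: [0.7, 0.8, 0.6]
opening: 1.004
time: 1.68
eef_pos: [0.6531, 0.0266, 0.2061]
tcp_rot: [0.75, 0.662, -0.001, -0.001]
contact_force: [0.9, -0.5, -0.4]
opening: 0.998
[0.65312079 0.0266391  0.20611167] [ 7.49940581e-01  6.61504574e-01 -5.19296272e-04 -7.44365362e-04] [-1.14310998e-01  2.42031865e-01  1.63248591e+00  2.36134483e-04
  1.26887604e+00  1.07676912e-02]
[[383.0, 76.0], [375.0, 305.0], [299.0, 306.0], [295.0, 75.0]]
[[186.0, 129.0], [270.0, 333.0], [206.0, 349.0], [120.0, 160.0]]
```

View pics/w1.png

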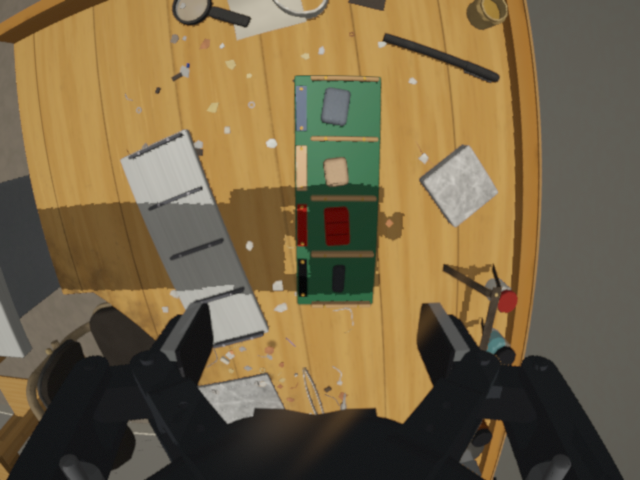

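The wrist view shows both racks, with green corners at about (295,76), (381,78), (373,304) and (297,303). That matches the predictions to within about 2 px. Enlarging it.

Run:
```python
import cv2,numpy as np
im=cv2.imread("pics/w1.png")
def crop(x0,y0,w,h,k):
    c=cv2.resize(im[y0:y0+h,x0:x0+w],None,fx=k,fy=k,interpolation=cv2.INTER_CUBIC)
    c=np.clip(c.astype(float)*1.5,0,255).astype(np.uint8)
    for i in range(0,h,10): cv2.putText(c,str(y0+i),(0,int(i*k)+3),0,.3,(255,255,255),1)
    for i in range(0,w,20): cv2.putText(c,str(x0+i),(int(i*k)-8,8),0,.3,(255,255,255),1);cv2.line(c,(int(i*k),10),(int(i*k),15),(255,255,255),1)
    return c
a=crop(280,70,112,120,5);b=crop(280,190,112,120,5)
cv2.imwrite("pics/wc1.png",a);cv2.imwrite("pics/wc2.png",b)
```

```text
(no output)
```

View pics/wc1.png

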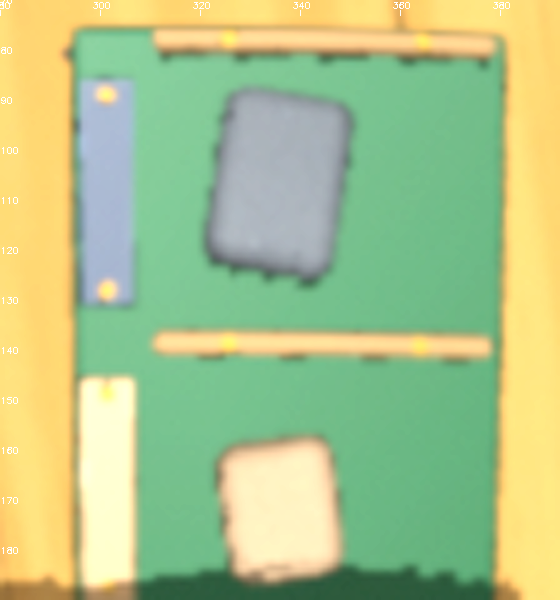

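View pics/wc2.png

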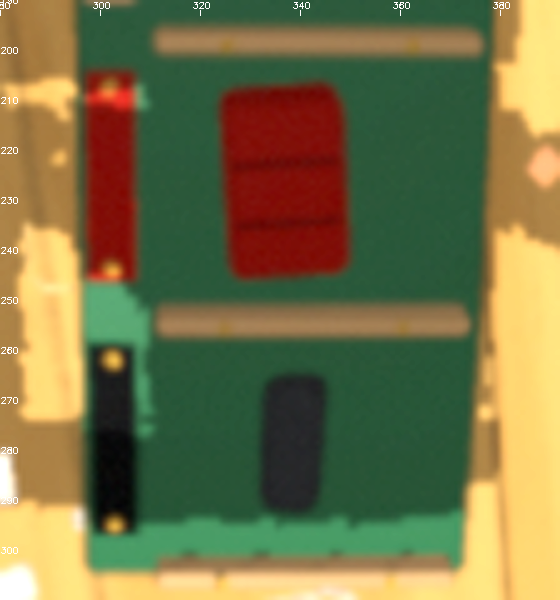

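In the enlarged crop the top faces of all four blocks are clear: grey and tan in crop 1, red and black in crop 2. I'll back-project their corners.

Run:
```python
from h import *
d=np.load("pics/w1.npz");p,q=d["p"],d["q"]
rk=np.load("racks.npy")
A=np.array([280,70]);B=np.array([280,190])
def px(c,o): return np.array(c)/5-.4+o
C=np.vstack([px([[77,29],[505,37]],A),px([[463,570],[88,570]],B)])  # FL(left front),BL,BR,FR
L=np.array(RK)[[3,0,1,2]]
f=least_squares(lambda v:(wproj(pts(v,L),p,q)-C).ravel(),rk[0]);print("green wrist",f.x.round(4),f.fun.round(1),"top",rk[0].round(4))
M={"grey":([[232,88],[353,103],[328,274],[209,256]],A),"tan":([[220,450],[325,437],[343,565],[235,578]],A),
"red":([[219,90],[338,83],[350,268],[231,278]],B),"black":([[265,375],[325,375],[320,512],[261,510]],B)}
for n,(c,o) in M.items():
    dm=np.array(DIM[n])/1e3
    W=wray(px(c,o),.012+dm[2],p,q)[:,:2]   # corners: (-x,+y),(+x,+y),(+x,-y),(-x,-y)
    ex=(W[1]+W[2]-W[0]-W[3])/2; ey=(W[0]+W[1]-W[2]-W[3])/2
    a=np.arctan2(ex[1],ex[0]); b=np.arctan2(-ey[0],ey[1]); c0=W.mean(0)
    g=f.x; off=(c0-g[:2])@np.array([[np.cos(g[2]),-np.sin(g[2])],[np.sin(g[2]),np.cos(g[2])]])
    print(n,"c",c0.round(4),"yaw x,y edges",a.round(3),b.round(3),"size",np.hypot(*ex).round(4),np.hypot(*ey).round(4),"in rack",off.round(4))
np.save("green_w.npy",f.x)
tz=Ro.from_quat(q).as_matrix();print("tool y dir yaw",np.degrees(np.arctan2(tz[1,1],tz[0,1])),tz[:,2])
```

```text
green wrist [ 0.675   0.0302 -0.1267] [-1.1 -1.2  1.3 -1.2  0.7  1.4 -0.8  1.7] top [ 0.6764  0.0292 -0.1205]
grey c [0.6831 0.1184] yaw x,y edges -0.252 -0.26 size 0.0221 0.0319 in rack [-0.0031  0.0885]
tan c [0.6759 0.0579] yaw x,y edges 0.004 0.011 size 0.0199 0.0243 in rack [-0.0026  0.0276]
red c [0.6707 0.0057] yaw x,y edges -0.05 -0.048 size 0.0229 0.0373 in rack [-0.0012 -0.0248]
black c [ 0.6665 -0.0513] yaw x,y edges -0.149 -0.133 size 0.0122 0.0304 in rack [ 0.0019 -0.0819]
tool y dir yaw -7.1705050631252565 [-1.76368488e-03  4.29425865e-04 -9.99998353e-01]
```

The block sizes and offsets agree with the given dimensions. Starting with the black block: move over it and come down to z≈60 mm.

```bash
python3 -m jog '{"travel":[[6.7,-39,0],[6.7,-39,0],[0,0,-38],[0,0,-38],[0,0,-38]],"dr":[[0,0,-0.5],[0,0,-0.4],[0,0,0],[0,0,0],[0,0,0]],"jaw":[0,0,0,0,0]}' 40
python3 -m jog '{"travel":[[0,0,-32],[0,0,0],[0,0,0],[0,0,0]],"dr":[[0,0,0],[0,0,0],[0,0,0],[0,0,0]],"jaw":[0,0,60,60]}'
python3 - <<'E'
from h import *
s=wshot("w2");print(s["eef_pos"],s["opening"])
E
```

```text
time: 2.15
eef_pos: [0.6663, -0.0483, 0.0931]
tcp_rot: [0.754, 0.657, 0.001, 0.001]
contact_force: [0.3, -0.4, -1.2]
opening: 1.002
time: 2.48
eef_pos: [0.6675, -0.0484, 0.0636]
tcp_rot: [0.754, 0.657, 0.001, 0.001]
contact_force: [0.1, -0.7, 0.7]
opening: 0.77
[ 0.66751104 -0.04840197  0.06361311] 0.7701897330492627
```

View pics/w2.png

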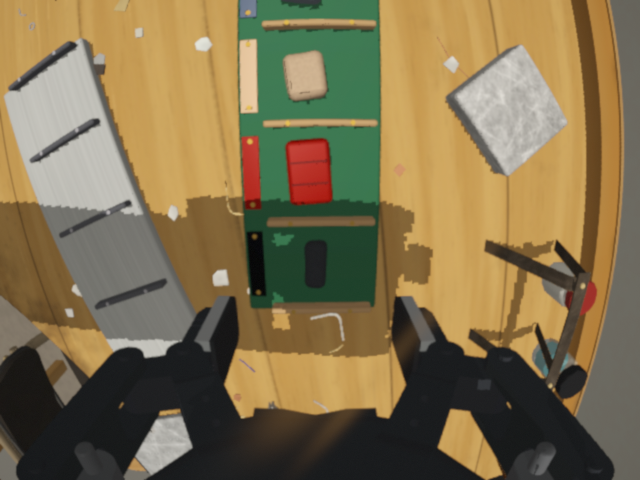

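The black block is visible at (306–326, 241–288). The fingers straddle it from the rack's right end. Checking by back-projection.

Run:
```python
from h import *
d=np.load("pics/w2.npz");p,q=d["p"],d["q"]
print(wray([[306,241],[326,241],[326,287],[306,288]],.025,p,q).mean(0), wproj(p,p,q), wproj([p[0],p[1],.025],p,q))
print("red",wray([[287,142],[328,139],[333,203],[291,206]],.030,p,q).mean(0),"tan",wray([[284,53],[322,50],[327,97],[290,101]],.029,p,q).mean(0))
print("green corners FR BR", wray([[251,307],[375,305]],.012,p,q), pts(np.load("green_w.npy"),RK)[[2,1]])
```

```text
[ 0.66734562 -0.05228699  0.025     ] [[315.73223055 286.58821826]] [[315.38661228 258.73513452]]
red [0.67145022 0.00283261 0.03      ] tan [0.67664413 0.05565396 0.029     ]
green corners FR BR [[ 0.61959157 -0.0818188   0.012     ]
 [ 0.70172442 -0.09166012  0.012     ]] [[ 0.61813947 -0.08355737  0.012     ]
 [ 0.70146602 -0.09417276  0.012     ]]
```

```bash
python3 -m jog '{"travel":[[0,-3.7,-20],[0,0,-17],[0,0,-8],[0,0,-4],[0,0,0]],"dr":[[0,0,0],[0,0,0],[0,0,0],[0,0,0],[0,0,0]],"jaw":[60,60,60,60,60]}' 40
python3 -m jog '{"travel":[[0,0,0],[0,0,0],[0,0,0],[0,0,0],[0,0,0]],"dr":[[0,0,0],[0,0,0],[0,0,0],[0,0,0],[0,0,0]],"jaw":[255,255,255,255,255]}'
python3 -m jog '{"travel":[[0,0,0],[0,0,0],[0,0,0]],"dr":[[0,0,0],[0,0,0],[0,0,0]],"jaw":[255,255,255]}'
```

```text
time: 2.95
eef_pos: [0.6668, -0.0529, 0.0131]
tcp_rot: [0.754, 0.657, 0.0, 0.0]
contact_force: [-0.7, -0.8, 1.0]
opening: 0.766
time: 3.37
eef_pos: [0.6666, -0.0531, 0.0128]
tcp_rot: [0.754, 0.657, 0.0, 0.0]
contact_force: [0.0, -0.2, 0.4]
opening: 0.056
time: 3.62
eef_pos: [0.6662, -0.053, 0.0122]
tcp_rot: [0.754, 0.657, -0.0, -0.0]
contact_force: [-0.6, 0.2, 0.9]
opening: 0.0
```

The jaws shut fully, so the block is not held. Lifting to look.

```bash
python3 -m jog '{"travel":[[0,0,20],[0,0,40],[0,0,0]],"dr":[[0,0,0],[0,0,0],[0,0,0]],"jaw":[255,255,255]}'
python3 - <<'E'
from h import *
s=wshot("w3");print(s["eef_pos"],s["opening"])
cv2.imwrite("pics/top3.png",read_camera("top")[:,:,::-1])
E
```

```text
time: 3.87
eef_pos: [0.6711, -0.054, 0.0802]
tcp_rot: [0.754, 0.657, 0.004, 0.005]
contact_force: [1.6, -0.6, 2.5]
opening: -0.001
[ 0.67110893 -0.0540092   0.08022532] -0.0006080031419742105
```

View pics/w3.png

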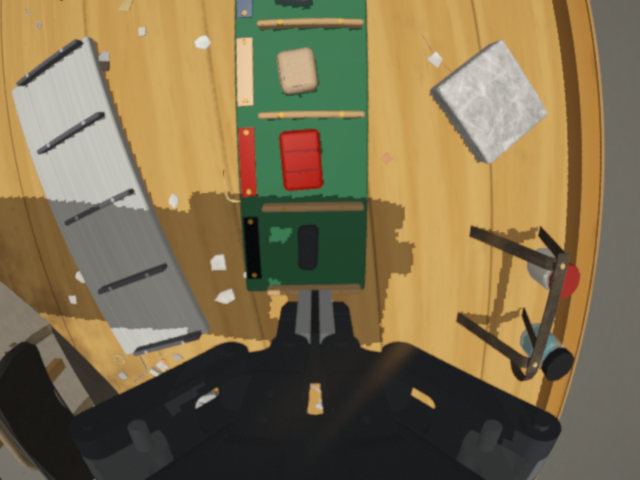

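Run:
```python
from h import *
d=np.load("pics/w3.npz");p,q=d["p"],d["q"]
print("black now",wray([[299,225],[318,225],[318,270],[299,271]],.025,p,q).mean(0), "tcp",p,wproj(p,p,q), wproj([p[0],p[1],.025],p,q))
s=get_state();print(s["eef_pos"],s["tcp_rot"],s["time"])
a=cv2.imread("pics/top0.png");b=cv2.imread("pics/top3.png")
x=[cv2.resize(i[170:260,280:400],None,fx=3.3,fy=3.3,interpolation=cv2.INTER_CUBIC) for i in(a,b)]
cv2.imwrite("pics/cmp.png",np.hstack(x))
```

```text
black now [ 0.66749328 -0.05277496  0.025     ] tcp [ 0.67110893 -0.0540092   0.08022532] [[315.73385321 286.58696589]] [[314.44034612 249.29741829]]
[ 0.66830027 -0.05349466  0.07528446] [0.75414494 0.65670182 0.00165668 0.00231784] 3.9667
```

View pics/cmp.png

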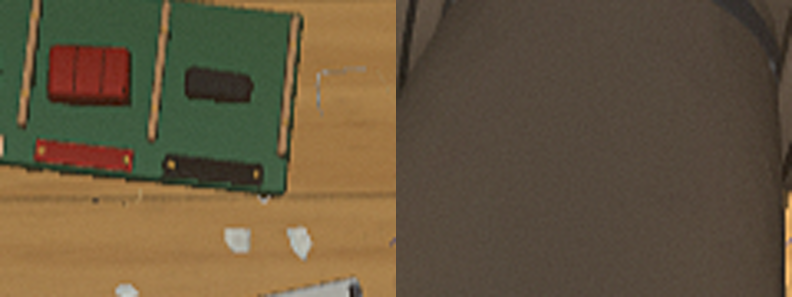

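Run:
```python
from h import *
for x in(.011,0,-.011):
    for z in(0,-.005,-.010,-.015,-.02,-.03): print(x,z,wproj([x,.008,z],np.zeros(3),[0,0,0,1]).round(0)[0],end=" ")
    print()
im=cv2.imread("pics/w3.png")[255:375,270:365]
cv2.imwrite("pics/tip.png",cv2.resize(np.clip(im*1.0*1.6,0,255).astype(np.uint8),None,fx=5,fy=5,interpolation=cv2.INTER_CUBIC))
```

```text
0.011 0 [332. 266.] 0.011 -0.005 [333. 270.] 0.011 -0.01 [333. 274.] 0.011 -0.015 [334. 278.] 0.011 -0.02 [334. 283.] 0.011 -0.03 [336. 293.] 
0 0 [332. 287.] 0 -0.005 [332. 291.] 0 -0.01 [333. 296.] 0 -0.015 [333. 300.] 0 -0.02 [334. 306.] 0 -0.03 [335. 317.] 
-0.011 0 [332. 306.] -0.011 -0.005 [332. 311.] -0.011 -0.01 [332. 316.] -0.011 -0.015 [333. 321.] -0.011 -0.02 [333. 327.] -0.011 -0.03 [334. 339.]
```

View pics/tip.png

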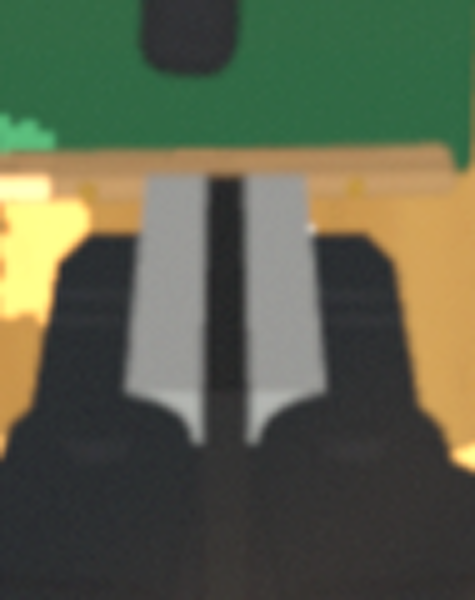

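In the close-up the shut fingertips end at row 290 (crop row 175). With the pads at tool x=+11 mm, a tip at the TCP should be at row 266. So the real tips seem to sit well short of the reported TCP, which fits the jaws closing above the untouched block. I'll check by touch: straddle the block with partly open jaws and creep down, watching the force.

```bash
python3 -m jog '{"travel":[[0,0,0],[0,0,-25],[0,0,-25],[0,0,0],[0,0,0]],"dr":[[0,0,0],[0,0,0],[0,0,0],[0,0,0],[0,0,0]],"jaw":[130,130,130,130,130]}' 40
python3 -m jog '{"travel":[[0,0,-8],[0,0,-6],[0,0,0]],"dr":[[0,0,0],[0,0,0],[0,0,0]],"jaw":[150,150,150]}'
python3 - <<'E'
from h import *
s=wshot("w4");print(s["eef_pos"],s["opening"])
cv2.imwrite("pics/scene4.png",read_camera("scene")[:,:,::-1])
p=s["eef_pos"];print(proj("scene",[p,[p[0],p[1],.012]]), proj("scene",pts(np.load("green_w.npy"),RK)))
im=cv2.imread("pics/scene4.png")[170:290,290:430]
cv2.imwrite("pics/s4c.png",cv2.resize(im,None,fx=5,fy=5,interpolation=cv2.INTER_CUBIC))
E
```

```text
time: 4.38
eef_pos: [0.6634, -0.0523, 0.0186]
tcp_rot: [0.754, 0.657, -0.002, -0.003]
contact_force: [0.3, 0.2, 0.4]
opening: 0.49
time: 4.63
eef_pos: [0.666, -0.0529, 0.0076]
tcp_rot: [0.754, 0.657, -0.0, -0.0]
contact_force: [0.1, -0.1, 0.2]
opening: 0.409
[ 0.66595142 -0.05293462  0.00762153] 0.40891266981053886
[[381.10591575 261.98171055]
 [381.2315805  259.90527379]] [[356.89996073 199.10695946]
 [412.97512483 267.09542847]
 [366.04722403 278.37140341]
 [317.56062358 206.80857498]]
```

View pics/s4c.png

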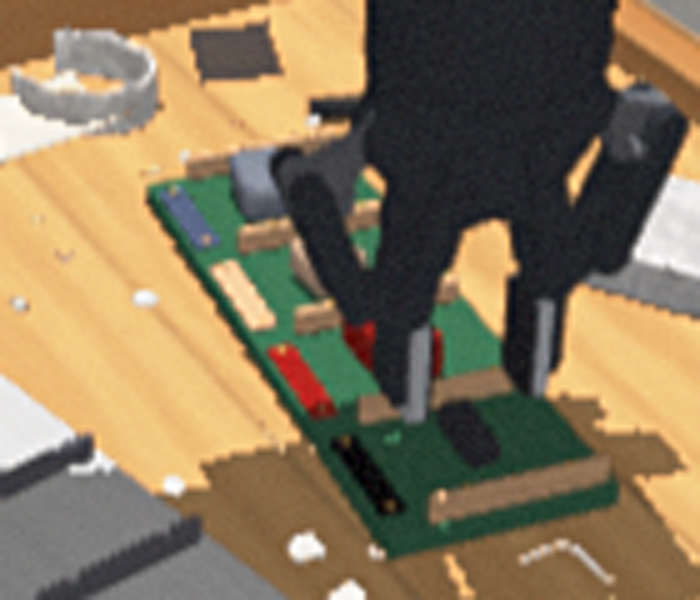

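The scene crop confirms it. The fingertips, at about (372,254) and (398,249), hang roughly 20–25 mm above where the reported TCP (381,262) would put them. I'll creep down by touch.

```bash
python3 -m jog '{"travel":[[1,0.5,-6],[0,0,-5],[0,0,0]],"dr":[[0,0,0],[0,0,0],[0,0,0]],"jaw":[150,150,150]}'
python3 -m jog '{"travel":[[0,0,-2],[0,0,0]],"dr":[[0,0,0],[0,0,0]],"jaw":[150,150]}'
python3 -m jog '{"travel":[[0,0,-2],[0,0,0]],"dr":[[0,0,0],[0,0,0]],"jaw":[150,150]}'
```

```text
time: 4.98
eef_pos: [0.6665, -0.0523, -0.004]
tcp_rot: [0.754, 0.657, -0.001, -0.001]
contact_force: [-0.2, 1.5, -0.9]
opening: 0.413
time: 5.15
eef_pos: [0.667, -0.0525, -0.0053]
tcp_rot: [0.754, 0.657, -0.0, -0.0]
contact_force: [0.2, 0.1, 0.8]
opening: 0.409
time: 5.32
eef_pos: [0.6672, -0.0525, -0.007]
tcp_rot: [0.754, 0.657, -0.0, -0.0]
contact_force: [-0.2, -0.3, 1.2]
opening: 0.41
```

```bash
python3 -m jog '{"travel":[[0,0,-2],[0,0,0]],"dr":[[0,0,0],[0,0,0]],"jaw":[150,150]}'
python3 -m jog '{"travel":[[0,0,-1.5],[0,0,0]],"dr":[[0,0,0],[0,0,0]],"jaw":[150,150]}'
```

```text
time: 5.48
eef_pos: [0.6671, -0.0525, -0.0091]
tcp_rot: [0.754, 0.657, -0.0, -0.0]
contact_force: [-0.3, -0.3, 0.3]
opening: 0.413
time: 5.65
eef_pos: [0.6671, -0.0525, -0.0106]
tcp_rot: [0.754, 0.657, -0.0, -0.0]
contact_force: [-0.1, 0.2, 0.3]
opening: 0.411
```

```bash
python3 -m jog '{"travel":[[0,0,-1.5],[0,0,0]],"dr":[[0,0,0],[0,0,0]],"jaw":[150,150]}'
```

```text
time: 5.82
eef_pos: [0.6671, -0.0524, -0.0121]
tcp_rot: [0.754, 0.657, -0.0, -0.0]
contact_force: [0.0, 0.1, 0.2]
opening: 0.41
```

```bash
python3 -m jog '{"travel":[[0,0,-1.5],[0,0,0]],"dr":[[0,0,0],[0,0,0]],"jaw":[150,150]}'
```

```text
time: 5.98
eef_pos: [0.6676, -0.0526, -0.0129]
tcp_rot: [0.754, 0.657, 0.0, 0.0]
contact_force: [-0.5, 0.5, 1.4]
opening: 0.412
```

```bash
python3 -m jog '{"travel":[[0,0,-1.5],[0,0,0]],"dr":[[0,0,0],[0,0,0]],"jaw":[150,150]}'
```

```text
time: 6.15
eef_pos: [0.6676, -0.0526, -0.0129]
tcp_rot: [0.754, 0.657, -0.0, -0.0]
contact_force: [-4.1, -0.3, 7.3]
opening: 0.411
```

```bash
python3 -m jog '{"travel":[[0,0,-1.5],[0,0,0]],"dr":[[0,0,0],[0,0,0]],"jaw":[150,150]}'
```

```text
time: 6.32
eef_pos: [0.6677, -0.0526, -0.013]
tcp_rot: [0.754, 0.657, -0.0, -0.0]
contact_force: [-6.4, 1.7, 14.2]
opening: 0.418
```

Contact came at a reported z of −12.9 mm with opening 0.41. The real tips there are at 12 mm, so they sit about 25 mm above the reported TCP. Raise slightly and close.

```bash
python3 -m jog '{"travel":[[0,0,4.5],[0,0,4],[0,0,0]],"dr":[[0,0,0],[0,0,0],[0,0,0]],"jaw":[150,150,150]}' 40
python3 -m jog '{"travel":[[0,0,0],[0,0,0],[0,0,0],[0,0,0],[0,0,0]],"dr":[[0,0,0],[0,0,0],[0,0,0],[0,0,0],[0,0,0]],"jaw":[255,255,255,255,255]}'
```

```text
time: 6.57
eef_pos: [0.6679, -0.0526, -0.007]
tcp_rot: [0.754, 0.657, 0.001, 0.001]
contact_force: [-0.5, -0.3, -0.6]
opening: 0.414
time: 6.98
eef_pos: [0.6672, -0.0525, -0.0081]
tcp_rot: [0.754, 0.657, -0.0, -0.0]
contact_force: [-1.5, 0.4, 0.9]
opening: 0.136
```

The black block is held (opening 0.136). Lift it and carry it over the metal rack, then take a wrist shot to refine that rack's pose.

```bash
python3 -m jog '{"travel":[[0,0,15],[0,0,35],[0,0,38],[0,0,38],[0,0,0]],"dr":[[0,0,0],[0,0,0],[0,0,0],[0,0,0],[0,0,0]],"jaw":[255,255,255,255,255]}'
python3 -m jog '{"travel":[[-36,0,0],[-37,-3,0],[-37,-3,0],[-37,0,0],[0,0,0]],"dr":[[0,0,5],[0,0,5],[0,0,5],[0,0,4.3],[0,0,0]],"jaw":[255,255,255,255,255]}'
python3 -m jog '{"travel":[[0,0,0],[0,0,0]],"dr":[[0,0,0],[0,0,0]],"jaw":[255,255]}'
python3 - <<'E'
from h import *
s=wshot("w5");print(s["eef_pos"],s["tcp_rot"],s["opening"],s["qpos"])
P=wproj(pts(np.load("racks.npy")[1],RK),s["eef_pos"],s["tcp_rot"]);print(P.round(0))
x0,y0=(P.min(0)-12).astype(int);x1,y1=(P.max(0)+12).astype(int);x0=max(x0,0);y0=max(y0,0);y1=min(y1,480)
k=min(780/(x1-x0),590/(y1-y0),5);im=cv2.imread("pics/w5.png")[y0:y1,x0:x1]
cv2.imwrite("pics/w5c.png",cv2.resize(im,None,fx=k,fy=k,interpolation=cv2.INTER_CUBIC));print(x0,y0,k)
E
```

```text
time: 7.4
eef_pos: [0.6731, -0.0537, 0.1301]
tcp_rot: [0.754, 0.657, 0.005, 0.007]
contact_force: [1.6, -0.6, 1.9]
opening: 0.135
time: 7.82
eef_pos: [0.5118, -0.0566, 0.1151]
tcp_rot: [0.633, 0.775, -0.002, -0.005]
contact_force: [-0.7, -0.3, -1.5]
opening: 0.135
time: 7.98
eef_pos: [0.5212, -0.0588, 0.1195]
tcp_rot: [0.634, 0.774, 0.001, 0.001]
contact_force: [0.6, 0.1, -0.6]
opening: 0.134
[ 0.52123844 -0.05884172  0.11954639] [6.33656478e-01 7.73613099e-01 6.04474485e-04 1.36997222e-03] 0.1335149276033863 [-3.06030573e-01  4.47822402e-02  2.02066539e+00  1.20273447e-04
  1.07315209e+00 -5.04341118e-01]
[[381.   3.]
 [373. 305.]
 [273. 305.]
 [266.   2.]]
254 0 1.861198738170347
```

View pics/w5c.png

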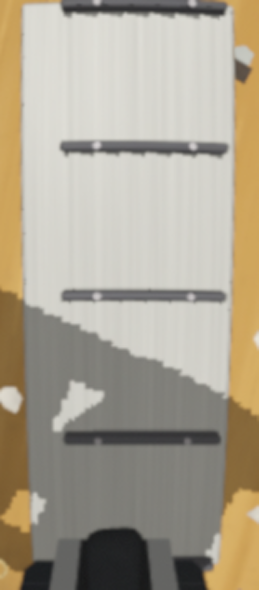

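The view shows the metal rack filling the crop, with rails at crop rows 148, 296 and 437, left edge at x≈24 and right edge at x≈230. The held block is above its right end. Comparing with the top-camera fit.

Run:
```python
from h import *
d=np.load("pics/w5.npz");p,q=d["p"],d["q"];m=np.load("racks.npy")[1]
k=1.8612
def loc(c,z,m):
    W=wray(np.array(c)/k-.3+[254,0],z,p,q)[:,:2]-m[:2]; c_,s_=np.cos(m[2]),np.sin(m[2])
    return W@np.array([[c_,-s_],[s_,c_]])*1e3
rails=[[61,147],[228,149],[61,296],[226,296],[64,438],[220,437]]
L=[[23,150],[24,296],[30,438]];R=[[233,100],[229,296],[227,390]]
def rep(m): print("rails y (58,0,-58)",loc(rails,.022,m)[:,1].round(1),"L x(-42)",loc(L,.012,m)[:,0].round(1),"R x(42)",loc(R,.012,m)[:,0].round(1))
rep(m)
f=least_squares(lambda v:np.r_[loc(rails,.022,v)[:,1]-[58,58,0,0,-58,-58],loc(L,.012,v)[:,0]+42,loc(R,.012,v)[:,0]-42],m,x_scale=[.001,.001,.01])
print(m.round(4),f.x.round(4));rep(f.x)
v=(f.x+m)/2;v[2]=(f.x[2]+m[2])/2;np.save("metal.npy",v)
for y in(.087,.029,-.029,-.087):print(y,pts(v,[[0,y,0]])[0].round(4),pts(f.x,[[0,y,0]])[0].round(4))
R_=Ro.from_quat(q).as_matrix();print("tooly deg",np.degrees(np.arctan2(R_[1,1],R_[0,1])),"rack deg",np.degrees(v[2]))
```

```text
rails y (58,0,-58) [ 58.   58.    1.    1.3 -55.6 -55.3] L x(-42) [-41.9 -42.3 -41.7] R x(42) [39.8 39.1 39.6]
[ 0.5177 -0.0064  0.1988] [ 0.5163 -0.0055  0.2016]
rails y (58,0,-58) [ 56.9  56.7  -0.2  -0.1 -56.8 -56.6] L x(-42) [-40.5 -41.1 -40.6] R x(42) [41.3 40.3 40.7]
0.087 [0.4997 0.0793 0.    ] [0.4988 0.0798 0.    ]
0.029 [0.5112 0.0225 0.    ] [0.5105 0.0229 0.    ]
-0.029 [ 0.5227 -0.0344  0.    ] [ 0.5221 -0.0339  0.    ]
-0.087 [ 0.5343 -0.0912  0.    ] [ 0.5337 -0.0907  0.    ]
tooly deg 11.359180368065402 rack deg 11.46999365742982
```

The metal rack is now fixed to about 1 mm. Carry black to the left-end stall at (0.4997, 0.0793).

```bash
python3 -m jog '{"travel":[[-5.4,34.5,0],[-5.4,34.5,0],[-5.4,34.5,0],[-5.4,34.5,0],[0,0,0]],"dr":[[0,0,0],[0,0,0],[0,0,0],[0,0,0],[0,0,0.1]],"jaw":[255,255,255,255,255]}'
python3 -m jog '{"travel":[[0,0,-30],[0,0,-30],[0,0,-30],[0,0,0],[0,0,0]],"dr":[[0,0,0],[0,0,0],[0,0,0],[0,0,0],[0,0,0]],"jaw":[255,255,255,255,255]}'
```

```text
time: 8.45
eef_pos: [0.4993, 0.0843, 0.119]
tcp_rot: [0.631, 0.776, 0.001, -0.0]
contact_force: [0.3, -0.2, -1.0]
opening: 0.138
time: 8.87
eef_pos: [0.4986, 0.0793, 0.0273]
tcp_rot: [0.633, 0.774, -0.001, -0.001]
contact_force: [0.6, 0.4, -0.1]
opening: 0.135
```

```bash
python3 -m jog '{"travel":[[1,0,-18],[0,0,-11],[0,0,-4],[0,0,-1.5],[0,0,0]],"dr":[[0,0,0],[0,0,0],[0,0,0],[0,0,0],[0,0,0]],"jaw":[255,255,255,255,255]}'
python3 -m jog '{"travel":[[0,0,-1],[0,0,0]],"dr":[[0,0,0],[0,0,0]],"jaw":[255,255]}'
```

```text
time: 9.28
eef_pos: [0.5003, 0.0794, -0.0056]
tcp_rot: [0.633, 0.774, 0.0, 0.0]
contact_force: [0.2, 0.5, -0.4]
opening: 0.133
time: 9.45
eef_pos: [0.5003, 0.0795, -0.0065]
tcp_rot: [0.633, 0.774, 0.0, 0.001]
contact_force: [-0.4, -0.4, 0.0]
opening: 0.135
```

```bash
python3 -m jog '{"travel":[[0,0,-1],[0,0,0],[0,0,0],[0,0,0],[0,0,0]],"dr":[[0,0,0],[0,0,0],[0,0,0],[0,0,0],[0,0,0]],"jaw":[255,255,150,110,90]}'
python3 -m jog '{"travel":[[0,0,0],[0,0,10],[0,0,30],[0,0,40],[0,0,20]],"dr":[[0,0,0],[0,0,0],[0,0,0],[0,0,0],[0,0,0]],"jaw":[90,90,90,90,90]}'
python3 -m jog '{"travel":[[34.2,-15,0],[34.2,-15,0],[34.2,-15,0],[34.2,-15,0],[34.2,-15,0]],"dr":[[0,0,-2.84],[0,0,-2.84],[0,0,-2.84],[0,0,-2.84],[0,0,-2.84]],"jaw":[90,90,90,90,90]}'
python3 -m jog '{"travel":[[0,0,0],[0,0,-25],[0,0,-25],[0,0,0],[0,0,0]],"dr":[[0,0,0],[0,0,0],[0,0,0],[0,0,0],[0,0,0]],"jaw":[90,90,90,90,90]}'
python3 - <<'E'
from h import *
s=wshot("w6");print(s["eef_pos"],s["tcp_rot"],s["opening"])
P=wproj([[.6711,.0043,.03],[.6763,.0568,.029],[.684,.118,.028]],s["eef_pos"],s["tcp_rot"]);print(P.round(0))
im=cv2.imread("pics/w6.png")[0:300,200:460]
cv2.imwrite("pics/w6c.png",cv2.resize(im,None,fx=2,fy=2,interpolation=cv2.INTER_CUBIC))
E
```

```text
time: 9.87
eef_pos: [0.4998, 0.0795, -0.0081]
tcp_rot: [0.633, 0.774, 0.0, 0.0]
contact_force: [-0.3, -0.1, -0.6]
opening: 0.554
time: 10.28
eef_pos: [0.5017, 0.0795, 0.0964]
tcp_rot: [0.633, 0.774, 0.002, 0.002]
contact_force: [1.5, -0.2, 0.9]
opening: 0.654
time: 10.7
eef_pos: [0.6722, 0.0037, 0.0927]
tcp_rot: [0.724, 0.689, 0.0, 0.0]
contact_force: [0.0, -0.2, 0.4]
opening: 0.649
time: 11.12
eef_pos: [0.6688, 0.0049, 0.0403]
tcp_rot: [0.723, 0.69, -0.001, -0.002]
contact_force: [0.4, 0.2, 0.2]
opening: 0.645
[0.66877542 0.00486701 0.04025091] [ 0.72346899  0.69035317 -0.00139097 -0.00178381] 0.644537077752459
[[320. 279.]
 [326. 177.]
 [337.  50.]]
```

View pics/w6c.png

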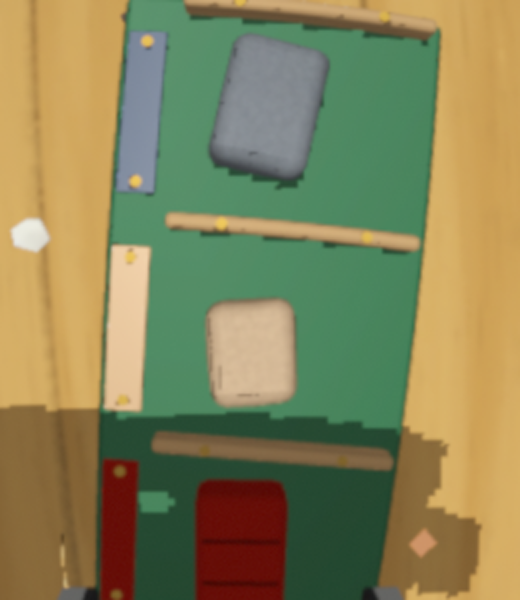

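Tan shows at (325,176) and grey at (335,52). Both match predictions to within 1–2 mm, and the jaws straddle red. Descend, grip and lift it.

```bash
python3 -m jog '{"travel":[[1,-0.5,-20],[0,0,-16],[0,0,-8],[0,0,-4],[0,0,0]],"dr":[[0,0,0],[0,0,0],[0,0,0],[0,0,0],[0,0,0]],"jaw":[90,90,90,90,90]}' 40
python3 -m jog '{"travel":[[0,0,0],[0,0,0],[0,0,0],[0,0,0],[0,0,0]],"dr":[[0,0,0],[0,0,0],[0,0,0],[0,0,0],[0,0,0]],"jaw":[255,255,255,255,255]}'
python3 -m jog '{"travel":[[0,0,12],[0,0,30],[0,0,35],[0,0,25],[0,0,0]],"dr":[[0,0,0],[0,0,0],[0,0,0],[0,0,0],[0,0,0]],"jaw":[255,255,255,255,255]}'
```

```text
time: 11.58
eef_pos: [0.6717, 0.0041, -0.0058]
tcp_rot: [0.723, 0.69, 0.0, 0.0]
contact_force: [-0.1, 0.2, 0.9]
opening: 0.644
time: 12.0
eef_pos: [0.673, 0.0038, -0.0046]
tcp_rot: [0.724, 0.69, 0.001, 0.001]
contact_force: [-0.0, 0.2, 5.0]
opening: 0.268
time: 12.42
eef_pos: [0.676, 0.0035, 0.104]
tcp_rot: [0.723, 0.69, 0.004, 0.005]
contact_force: [0.8, 0.6, 1.1]
opening: 0.266
```

```bash
python3 -m jog '{"travel":[[-32.4,3.7,0],[-32.4,3.7,0],[-32.4,3.7,0],[-32.4,3.7,0],[-32.4,3.7,0]],"dr":[[0,0,2.83],[0,0,2.83],[0,0,2.83],[0,0,2.83],[0,0,2.83]],"jaw":[255,255,255,255,255]}'
python3 -m jog '{"travel":[[0,0,0],[0,0,-30],[0,0,-30],[0,0,-15],[0,0,0]],"dr":[[0,0,0],[0,0,0],[0,0,0],[0,0,0],[0,0,0]],"jaw":[255,255,255,255,255]}'
python3 -m jog '{"travel":[[0,0,0]],"dr":[[0,0,0]],"jaw":[255]}'
```

```text
time: 12.83
eef_pos: [0.5073, 0.0227, 0.0949]
tcp_rot: [0.632, 0.775, -0.0, -0.001]
contact_force: [-0.2, -0.4, -0.0]
opening: 0.265
time: 13.25
eef_pos: [0.5058, 0.023, 0.0166]
tcp_rot: [0.633, 0.774, -0.002, -0.004]
contact_force: [-0.4, -0.4, 0.3]
opening: 0.265
time: 13.33
eef_pos: [0.5088, 0.0226, 0.0199]
tcp_rot: [0.633, 0.774, -0.001, -0.001]
contact_force: [0.4, 0.0, 0.5]
opening: 0.265
```

```bash
python3 -m jog '{"travel":[[1.5,0,-12],[0,0,-8],[0,0,-4],[0,0,0],[0,0,0]],"dr":[[0,0,0],[0,0,0],[0,0,0],[0,0,0],[0,0,0]],"jaw":[255,255,255,255,255]}'
```

```text
time: 13.75
eef_pos: [0.5111, 0.0225, -0.0034]
tcp_rot: [0.633, 0.774, -0.0, -0.0]
contact_force: [-0.4, -0.1, -1.0]
opening: 0.264
```

```bash
python3 -m jog '{"travel":[[0,0,-1],[0,0,0]],"dr":[[0,0,0],[0,0,0]],"jaw":[255,255]}'
```

```text
time: 13.92
eef_pos: [0.5115, 0.0224, -0.004]
tcp_rot: [0.633, 0.774, 0.0, 0.0]
contact_force: [0.3, 0.7, -0.4]
opening: 0.264
```

```bash
python3 -m jog '{"travel":[[0,0,-1.2],[0,0,0],[0,0,0],[0,0,0],[0,0,0]],"dr":[[0,0,0],[0,0,0],[0,0,0],[0,0,0],[0,0,0]],"jaw":[255,255,130,90,90]}'
python3 -m jog '{"travel":[[0,0,0],[0,0,10],[0,0,30],[0,0,40],[0,0,20]],"dr":[[0,0,0],[0,0,0],[0,0,0],[0,0,0],[0,0,0]],"jaw":[90,90,90,90,90]}'
python3 -m jog '{"travel":[[33,6.9,0],[33,6.9,0],[33,6.9,0],[33,6.9,0],[33,6.9,0]],"dr":[[0,0,-2.22],[0,0,-2.22],[0,0,-2.22],[0,0,-2.22],[0,0,-2.22]],"jaw":[90,90,90,90,90]}'
python3 -m jog '{"travel":[[0,0,0],[0,0,-25],[0,0,-25],[0,0,0],[0,0,0]],"dr":[[0,0,0],[0,0,0],[0,0,0],[0,0,0],[0,0,0]],"jaw":[90,90,90,90,90]}'
python3 -m jog '{"travel":[[0,0,0]],"dr":[[0,0,0]],"jaw":[90]}'
```

```text
time: 14.33
eef_pos: [0.5111, 0.0225, -0.0055]
tcp_rot: [0.633, 0.774, 0.0, 0.0]
contact_force: [-0.5, -0.2, -0.3]
opening: 0.644
time: 14.75
eef_pos: [0.5132, 0.0222, 0.0991]
tcp_rot: [0.633, 0.774, 0.001, 0.002]
contact_force: [1.0, -0.5, 1.7]
opening: 0.644
time: 15.17
eef_pos: [0.6777, 0.0574, 0.0954]
tcp_rot: [0.706, 0.709, 0.0, 0.0]
contact_force: [0.9, 0.1, 0.6]
opening: 0.645
time: 15.58
eef_pos: [0.6742, 0.0571, 0.043]
tcp_rot: [0.705, 0.709, -0.002, -0.002]
contact_force: [0.5, 0.2, 0.4]
opening: 0.647
time: 15.67
eef_pos: [0.6766, 0.0569, 0.046]
tcp_rot: [0.705, 0.709, 0.0, 0.001]
contact_force: [0.5, -0.3, -0.2]
opening: 0.65
```

Settled right over tan. Grip at a reported z of about −6 mm.

```bash
python3 -m jog '{"travel":[[0,0,-20],[0,0,-18],[0,0,-9],[0,0,-4.5],[0,0,0]],"dr":[[0,0,0],[0,0,0],[0,0,0],[0,0,0],[0,0,0]],"jaw":[90,90,90,90,90]}' 40
python3 -m jog '{"travel":[[0,0,0],[0,0,0],[0,0,0],[0,0,0],[0,0,0]],"dr":[[0,0,0],[0,0,0],[0,0,0],[0,0,0],[0,0,0]],"jaw":[255,255,255,255,255]}'
python3 -m jog '{"travel":[[0,0,12],[0,0,30],[0,0,35],[0,0,25],[0,0,0]],"dr":[[0,0,0],[0,0,0],[0,0,0],[0,0,0],[0,0,0]],"jaw":[255,255,255,255,255]}'
```

```text
time: 16.08
eef_pos: [0.6761, 0.0569, -0.0068]
tcp_rot: [0.705, 0.709, -0.0, -0.0]
contact_force: [0.2, 0.1, -0.5]
opening: 0.649
time: 16.5
eef_pos: [0.6774, 0.0569, -0.0052]
tcp_rot: [0.705, 0.709, 0.001, 0.001]
contact_force: [-0.6, -0.2, 4.2]
opening: 0.239
time: 16.92
eef_pos: [0.6806, 0.0568, 0.1035]
tcp_rot: [0.705, 0.709, 0.004, 0.005]
contact_force: [1.0, -0.2, 0.8]
opening: 0.234
```

```bash
python3 -m jog '{"travel":[[-30.8,-18.3,0],[-30.8,-18.3,0],[-30.8,-18.3,0],[-30.8,-18.3,0],[-30.8,-18.3,0]],"dr":[[0,0,2.22],[0,0,2.22],[0,0,2.22],[0,0,2.22],[0,0,2.22]],"jaw":[255,255,255,255,255]}'
python3 -m jog '{"travel":[[0,0,0],[0,0,-30],[0,0,-30],[0,0,-15],[0,0,0]],"dr":[[0,0,0],[0,0,0],[0,0,0],[0,0,0],[0,0,0]],"jaw":[255,255,255,255,255]}'
python3 -m jog '{"travel":[[0,0,0],[0,0,0]],"dr":[[0,0,0],[0,0,0]],"jaw":[255,255]}'
```

```text
time: 17.33
eef_pos: [0.52, -0.0348, 0.0944]
tcp_rot: [0.632, 0.775, -0.0, -0.001]
contact_force: [-0.3, 0.2, -0.1]
opening: 0.236
time: 17.75
eef_pos: [0.5185, -0.0335, 0.0159]
tcp_rot: [0.633, 0.774, -0.002, -0.004]
contact_force: [-0.5, 0.7, -1.1]
opening: 0.239
time: 17.92
eef_pos: [0.5233, -0.0346, 0.0212]
tcp_rot: [0.633, 0.774, 0.0, 0.001]
contact_force: [0.4, 0.5, -0.3]
opening: 0.235
```

```bash
python3 -m jog '{"travel":[[-0.5,0.2,-12],[0,0,-9],[0,0,-3],[0,0,0],[0,0,0]],"dr":[[0,0,0],[0,0,0],[0,0,0],[0,0,0],[0,0,0]],"jaw":[255,255,255,255,255]}'
```

```text
time: 18.33
eef_pos: [0.5216, -0.0343, -0.0042]
tcp_rot: [0.633, 0.774, -0.0, -0.0]
contact_force: [0.9, -0.2, -1.1]
opening: 0.234
```

```bash
python3 -m jog '{"travel":[[0,0,-1.3],[0,0,0]],"dr":[[0,0,0],[0,0,0]],"jaw":[255,255]}'
```

```text
time: 18.5
eef_pos: [0.5219, -0.0343, -0.0052]
tcp_rot: [0.633, 0.774, 0.0, 0.0]
contact_force: [-0.5, 0.6, 0.0]
opening: 0.233
```

```bash
python3 -m jog '{"travel":[[0,0,-0.5],[0,0,0],[0,0,0],[0,0,0],[0,0,0]],"dr":[[0,0,0],[0,0,0],[0,0,0],[0,0,0],[0,0,0]],"jaw":[255,255,130,90,90]}'
python3 -m jog '{"travel":[[0,0,0],[0,0,10],[0,0,30],[0,0,40],[0,0,20]],"dr":[[0,0,0],[0,0,0],[0,0,0],[0,0,0],[0,0,0]],"jaw":[90,90,90,90,90]}'
python3 -m jog '{"travel":[[27,25.4,0],[27,25.4,0],[27,25.4,0],[27,25.4,0],[27,25.4,0]],"dr":[[0,0,-4.35],[0,0,-4.35],[0,0,-4.35],[0,0,-4.35],[0,0,-4.35]],"jaw":[90,90,90,90,90]}'
python3 -m jog '{"travel":[[27,25.4,0],[0,0,0],[0,0,-25],[0,0,-25],[0,0,0]],"dr":[[0,0,-4.35],[0,0,0],[0,0,0],[0,0,0],[0,0,0]],"jaw":[90,90,90,90,90]}'
python3 -m jog '{"travel":[[0,0,0],[0,0,0]],"dr":[[0,0,0],[0,0,0]],"jaw":[90,90]}'
```

```text
time: 18.92
eef_pos: [0.5216, -0.0343, -0.0059]
tcp_rot: [0.633, 0.774, 0.0, 0.0]
contact_force: [0.2, 0.2, -0.7]
opening: 0.641
time: 19.33
eef_pos: [0.5237, -0.0348, 0.0989]
tcp_rot: [0.633, 0.774, 0.001, 0.003]
contact_force: [1.1, -0.3, 0.3]
opening: 0.648
time: 19.75
eef_pos: [0.6579, 0.094, 0.0952]
tcp_rot: [0.769, 0.639, 0.0, 0.0]
contact_force: [0.1, -0.1, 0.5]
opening: 0.649
time: 20.17
eef_pos: [0.6794, 0.118, 0.0386]
tcp_rot: [0.791, 0.611, -0.004, -0.003]
contact_force: [-1.2, 0.3, -1.8]
opening: 0.648
time: 20.33
eef_pos: [0.6842, 0.1178, 0.0457]
tcp_rot: [0.792, 0.611, 0.001, 0.0]
contact_force: [0.3, 0.4, 0.7]
opening: 0.646
```

```bash
python3 -m jog '{"travel":[[0,0,-20],[0,0,-18],[0,0,-9],[0,0,-4.5],[0,0,0]],"dr":[[0,0,0],[0,0,0],[0,0,0],[0,0,0],[0,0,0]],"jaw":[90,90,90,90,90]}' 40
python3 -m jog '{"travel":[[0,0,0],[0,0,0],[0,0,0],[0,0,0],[0,0,0]],"dr":[[0,0,0],[0,0,0],[0,0,0],[0,0,0],[0,0,0]],"jaw":[255,255,255,255,255]}'
python3 -m jog '{"travel":[[0,0,12],[0,0,30],[0,0,35],[0,0,25],[0,0,0]],"dr":[[0,0,0],[0,0,0],[0,0,0],[0,0,0],[0,0,0]],"jaw":[255,255,255,255,255]}'
```

```text
time: 20.75
eef_pos: [0.6836, 0.1179, -0.0072]
tcp_rot: [0.792, 0.611, -0.0, -0.0]
contact_force: [-0.3, 0.4, -0.4]
opening: 0.644
time: 21.17
eef_pos: [0.6851, 0.1182, -0.0054]
tcp_rot: [0.791, 0.611, 0.001, 0.001]
contact_force: [-0.3, -0.2, 4.0]
opening: 0.262
time: 21.58
eef_pos: [0.688, 0.1183, 0.1033]
tcp_rot: [0.791, 0.611, 0.005, 0.004]
contact_force: [0.9, 0.1, 1.5]
opening: 0.259
```

```bash
python3 -m jog '{"travel":[[-21.4,-29.9,0],[-21.4,-29.9,0],[-21.4,-29.9,0],[-21.4,-29.9,0],[-21.4,-29.9,0]],"dr":[[0,0,3.74],[0,0,3.74],[0,0,3.74],[0,0,3.74],[0,0,3.74]],"jaw":[255,255,255,255,255]}'
python3 -m jog '{"travel":[[-21.4,-29.9,0],[-21.4,-29.9,0],[0,0,0],[0,0,-25],[0,0,-25]],"dr":[[0,0,3.74],[0,0,3.74],[0,0,0],[0,0,0],[0,0,0]],"jaw":[255,255,255,255,255]}'
python3 -m jog '{"travel":[[0,0,-25],[0,0,0],[0,0,0],[0,0,0]],"dr":[[0,0,0],[0,0,0],[0,0,0],[0,0,0]],"jaw":[255,255,255,255]}'
```

```text
time: 22.0
eef_pos: [0.5748, -0.0322, 0.0942]
tcp_rot: [0.68, 0.733, -0.0, -0.001]
contact_force: [1.0, -0.5, -0.2]
opening: 0.262
time: 22.42
eef_pos: [0.5352, -0.0924, 0.0461]
tcp_rot: [0.633, 0.774, 0.001, 0.002]
contact_force: [0.1, 0.3, -0.6]
opening: 0.262
time: 22.75
eef_pos: [0.5346, -0.0912, 0.0207]
tcp_rot: [0.632, 0.775, 0.0, 0.001]
contact_force: [-0.0, -0.2, 0.2]
opening: 0.264
```

```bash
python3 -m jog '{"travel":[[0,0,-12],[0,0,-9],[0,0,-3],[0,0,0],[0,0,0]],"dr":[[0,0,0],[0,0,0],[0,0,0],[0,0,0],[0,0,0]],"jaw":[255,255,255,255,255]}'
```

```text
time: 23.17
eef_pos: [0.5338, -0.0912, -0.0044]
tcp_rot: [0.632, 0.775, -0.0, -0.0]
contact_force: [-1.2, -0.4, -0.1]
opening: 0.261
```

```bash
python3 -m jog '{"travel":[[0,0,-1.3],[0,0,0]],"dr":[[0,0,0],[0,0,0]],"jaw":[255,255]}'
```

```text
time: 23.33
eef_pos: [0.5341, -0.0913, -0.0054]
tcp_rot: [0.633, 0.775, 0.0, 0.0]
contact_force: [0.2, 1.2, -0.4]
opening: 0.261
```

Release, rise, back off out of the top camera's view, then inspect.

```bash
python3 -m jog '{"travel":[[0,0,-0.5],[0,0,0],[0,0,0],[0,0,0],[0,0,0]],"dr":[[0,0,0],[0,0,0],[0,0,0],[0,0,0],[0,0,0]],"jaw":[255,255,130,90,90]}'
python3 -m jog '{"travel":[[0,0,0],[0,0,10],[0,0,30],[0,0,40],[0,0,40]],"dr":[[0,0,0],[0,0,0],[0,0,0],[0,0,0],[0,0,0]],"jaw":[90,90,90,90,90]}'
python3 -m jog '{"travel":[[0,0,40],[0,38,0],[0,38,0],[0,38,0],[0,38,0]],"dr":[[0,0,0],[0,0,0],[0,0,0],[0,0,0],[0,0,0]],"jaw":[90,0,0,0,0]}'
python3 -m jog '{"travel":[[-10,40,0],[-10,40,0],[-10,40,0],[-10,40,0],[-10,40,0]],"dr":[[0,0,4],[0,0,4],[0,0,4],[0,0,4],[0,0,4]],"jaw":[0,0,0,0,0]}'
python3 -m jog '{"travel":[[-25,33,0],[-25,33,0],[-25,33,0],[-25,33,0],[-25,33,0]],"dr":[[0,0,4],[0,0,4],[0,0,4],[0,0,4],[0,0,4]],"jaw":[0,0,0,0,0]}'
python3 -m jog '{"travel":[[-25,30,0],[0,0,0],[0,0,0]],"dr":[[0,0,4],[0,0,0],[0,0,0]],"jaw":[0,0,0]}'
python3 - <<'E'
from h import *
im=read_camera("top")[:,:,::-1];cv2.imwrite("pics/top9.png",im)
v=np.load("metal.npy");k=4
c=cv2.resize(im[248:350,220:410],None,fx=k,fy=k,interpolation=cv2.INTER_CUBIC).copy()
for n,y in zip(("black","red","tan","grey"),(.087,.029,-.029,-.087)):
    d=np.array(DIM[n])/1e3;L=[[sx*d[0]/2,y+sy*d[1]/2,.012+d[2]] for sx,sy in((1,1),(1,-1),(-1,-1),(-1,1))]
    P=((proj("top",pts(v,L))-[220,248]+.5)*k).round().astype(int);cv2.polylines(c,[P],True,(0,255,255),1)
cv2.imwrite("pics/top9c.png",c)
E
```

```text
time: 23.75
eef_pos: [0.5337, -0.0912, -0.0063]
tcp_rot: [0.633, 0.775, -0.0, -0.0]
contact_force: [-0.3, 0.7, 0.5]
opening: 0.648
time: 24.17
eef_pos: [0.5327, -0.0908, 0.1147]
tcp_rot: [0.633, 0.775, -0.0, -0.001]
contact_force: [0.9, -0.3, -0.3]
opening: 0.646
time: 24.58
eef_pos: [0.5339, 0.0621, 0.1553]
tcp_rot: [0.633, 0.774, 0.001, 0.001]
contact_force: [0.4, 0.1, 0.3]
opening: 0.999
time: 25.0
eef_pos: [0.4831, 0.2627, 0.1549]
tcp_rot: [0.487, 0.873, 0.0, 0.0]
contact_force: [1.9, 0.5, 0.1]
opening: 1.004
time: 25.42
eef_pos: [0.3574, 0.4272, 0.1549]
tcp_rot: [0.328, 0.945, 0.0, 0.0]
contact_force: [1.7, 0.2, -0.3]
opening: 1.001
time: 25.67
eef_pos: [0.3322, 0.4572, 0.1545]
tcp_rot: [0.294, 0.956, 0.0, 0.0]
contact_force: [0.2, -0.5, 0.5]
opening: 0.998
```

View pics/top9c.png

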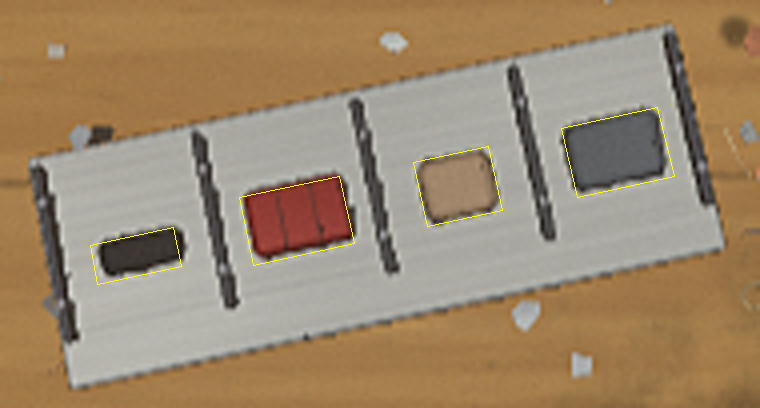

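All four blocks lie flat within about 2 mm of their stall middles, at crop pixels black (140,252), red (298,217), tan (458,186) and grey (615,150). The arm is clear, so I'm handing in.

```bash
python3 -c "
from plant import *
print(get_state()['time'],sign_off())"
```

```text
the job is handed in; nothing more can be done
25.7167 None
```

I moved the four blocks to the metal rack in reverse order and handed the job in at 25.7 s. From left to right, seen from the robot, the rack now holds black, red, tan and grey; the green rack read grey, tan, red, black.

**Last checks:** the final top-camera picture shows each block flat, square and within about 2 mm of the middle of its stall. The gripper was open and well clear of everything. I did not look at the green rack again, and `sign_off` gave no verdict.

**What disagreed:**
- **Fingertip height:** the first grasp of the black block closed on nothing. The real fingertips sit about 25 mm (jaws partly open) behind the reported TCP. I confirmed this in pictures and by touching the rack floor at up to about 14 N, and used the corrected height from then on. That first try did not move the block.
- **Image scale:** both racks appeared 1–2% smaller in the cameras than their given sizes. I used positions based on the rack centres, so this should have cost only a millimetre or two.

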